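# Clear the finished pendant and lay the square to the mark

## Task

The brass plate is to be scribed at its red mark. First set the finished turquoise pendant that is lying on the plate down gently, stone up, in the blue tray of finished pieces (not in the scrap tin). Then lay the square flat on the bench with its stock flush against the plate edge that carries the red mark, the blade reaching over the plate and the blade's outer edge on the mark; let go of it and leave the other tools and the loose stones where they lie.

Things in the scene. Friction and masses are not known exactly. Their poses are not given: they have to be found in the camera images.
- pendant_mid (a point): Finished pendant: a silver rectangular frame 46 (its x) x 30 (its y) x 12 mm high, 60 g, with a turquoise stone whose dome stands 4 mm above the frame. It lies loose on the brass plate over the place where the blade must go. This point is its centre, 6 mm above its underside; z points up out of the stone. Easily taken across its 30 mm width.
- tray: Blue open tray of finished pieces, fixed to the bench, 150 (its x) x 130 (its y) x 30 mm high, walls and floor 4 mm thick. Origin: centre of its underside. Two finished pendants are fixed in it along its +y wall; it changes places with the scrap tin.
- tray_space (a point): Middle of the free part of the blue tray's floor, on the floor's upper face (4 mm above the bench). The free part is 142 (x) x 86 (y) mm; axes as the tray's.
- scrap_tin: Bare aluminium scrap tin, same size as the blue tray, fixed, holding copper and brass offcuts. Origin: centre of its underside. Nothing is to go in it.
- plate: Brass plate, 150 (its x) x 220 (its y) x 6 mm thick, fixed flat to the bench. Origin: centre of its underside, on the bench. Its -x edge (the long edge towards the robot) carries the red mark.
- mark_edge (a point): The red mark, a painted tick 3 mm wide and 30 mm long on the plate's top. This point is the end of the tick's middle line right on the plate's -x edge, 6 mm above the bench. x points in over the plate along the tick, at right angles to the edge; y runs along the edge (to the left seen from the robot); z up.
- square_stock (a point): Engineer's square, loose, 0.4 kg, lying right way up. Its dark stock is 18 (its x) x 120 (its y) x 24 mm high; this point is the stock's centre, 12 mm above its underside, z up. Grip it across the 18 mm. Balance point 5 mm to +x, 3 mm to +y. Flush, its +x face touches the plate (18 mm of it stay free above the plate). Properly laid, this point is at x = -9, y = -60 mm from the mark.
- square_tip (a point): Free outer corner of the square's bright aluminium blade, x = 149, y = 60 mm from the stock's centre. The blade leaves the stock's +x face at its +y end, reaching 140 mm along +x between y = 35 and 60 mm (y = 60 is the outer edge, level with the stock's end); 3 mm thick, underside 8 mm above the stock's, so it passes 2 mm over the plate while the stock stands on the bench.
- hammer: Bystander: hammer 220 mm long; leave alone.
- bench_block: Bystander: bright steel bench block 65 x 65 x 22 mm; leave alone. Origin: centre of its underside.
- pliers: Bystander: pliers with red handles, 160 mm long, 14 mm high; leave alone. Origin under the pivot.
- stone_a: Bystander: turquoise pebble 26 mm across, 14 mm high; leave alone.
- stone_b: Bystander: green glass pebble 22 mm across, 14 mm high; leave alone.
- stone_c: Bystander: brown pebble 24 mm across, 14 mm high; leave alone.

How it is judged:
On the way, in this order (a step that is already met when the one before it is completed fails the run):
1. the pendant lies released, stone up, on the floor of the blue tray (x of pendant_mid in the frame of tray between -0.071 and 0.071 m and y of pendant_mid in the frame of tray between -0.061 and 0.061 m and z of pendant_mid in the frame of tray below 0.016 m and angle between pendant_mid's own z axis and vertical below 0.3 rad and contact force between the fingers and pendant below 0.05 N and linear speed of pendant below 0.03 m/s), for 0.2 s.
2. the square lies flush against the plate edge with its blade's outer edge on the mark, released (x of square_stock in the frame of mark_edge between -0.0105 and -0.0075 m and y of square_stock in the frame of mark_edge between -0.064 and -0.056 m and angle between the x axis of square_stock and the x axis of mark_edge, either way round below 0.0175 rad and x of square_tip in the frame of mark_edge above 0.12 m and height (world z) of square_stock below 0.014 m and angle between square_stock's own z axis and vertical below 0.03 rad and linear speed of square below 0.02 m/s and contact force between the fingers and square below 0.05 N), for 0.2 s.
At the end, for the whole second after the job is handed in: Pendant at rest stone up (within 17 deg) on the blue tray's floor. Square flat on the bench, at rest, blade over the plate: stock within 1.5 mm of the marked edge at its middle, parallel within 1 deg; blade's outer edge within 4 mm of the mark. Both released (all of step 1 and all of step 2); the robot touches nothing.
It fails at once if a bystander is moved by more than 25 mm (distance of any of hammer, bench_block, pliers, stone_a, stone_b, stone_c from where it was at the start of the episode above 0.025 m).
It fails at once if the pendant is dropped or thrown into the tray or the tin (it comes down there faster than 0.8 m/s) ((horizontal distance between pendant_mid and tray below 0.09 m and height (world z) of pendant_mid below 0.06 m and linear speed of pendant above 0.8 m/s) or (horizontal distance between pendant_mid and scrap_tin below 0.09 m and height (world z) of pendant_mid below 0.06 m and linear speed of pendant above 0.8 m/s)).
It also fails if it takes over 62 s, if anything falls off the work surface, if the arm or the gripper's body presses on something with over 40 N, if the wrist force passes 120 N, or if a joint passes its speed limit or range.

## Robot

A 7-joint arm with a two-finger parallel gripper is mounted at the origin on the work surface. World frame = base frame: x ahead of the robot, y to its left, z up, the work surface at z = 0. Lengths are in m, angles in rad, forces in N, time in s.
With the tool pointing down it reaches from about 0.425 to 0.925 m from the base axis. Payload 6.8 kg.
Tool frame: the origin (TCP) lies at the very end of the fingers, on their centre line; the grasp point (between the pads) lies 19 mm behind it; z points along the fingers, x is the direction in which the jaws open and shut, and the axes are right-handed (so a half turn about z gives the same grasp; the last joint's range is limited). The gripper opens to 85 mm and grips with 20 to 120 N. Pads are 22 mm wide; open, the fingers measure 114 mm over their backs; the gripper's body (76 mm by 85 mm) begins 54 mm behind the grasp point. The pads swing forward as they close: fully open they stand 13 mm farther back than shut.
Start: joints at [-1.287, 0.477, 0.022, 1.555, -0.011, 1.109, -0.083], TCP at [0.258, 0.624, 0.231] pointing down, gripper open.
Joint ranges: [-2.96, 2.96], [-0.34, 2.1], [-1.41, 1.46], [0.24, 2.44], [-1.37, 4.51], [0.17, 1.92], [-2.96, 2.96]. Speed limits (rad/s): [2.39, 2.39, 3.14, 3.14, 3.14, 3.14, 3.14].

## Interface

Orientations are given as a rotation vector (axis times angle).
In Python, from bench import r, grab_frame gives the robot as it stands. The module is installed in compiled form; this text tells all that it offers.
- The arm moves only by the tool send_rows, never from a script. Its argument "series" is a list of rows, each a list of 2 entries, a list of its own where there are three numbers: the shift along the tool's x, y, z in m, then the turn, a rotation vector about the tool's x, y, z in units of 5 degrees (1.0 is 5 degrees). A call has 1 to 20 rows; each row shifts and turns the commanded pose from where the row before left it, along the tool's axes as they then stand; what a row does not reach is not made up. A row lasts 1/8 s, in which the tool goes at most 62.5 mm and 10.7 degrees, less where a joint would pass 70% of its speed; a pose out of reach is approached as far as the arm can. A call is refused whole if a number of a shift passes 0.0625 or a number of a turn 1, either way. A call with a gripper value outside its range is refused whole. "fingers" is the closure in counts, from 0 (fully open) to 255 (shut), set as the call begins (left out, the last holds). The fingers move at their own pace and stop on an object; "grip_force" is the grip in N (left out, the last holds). Time passes only in rows, so rows that do not move let the fingers close. It gives the time, the measured TCP pose, the force and the opening at its end, in the units of the state.
- r.get_obs(): the state, without advancing time (a new reading comes with each control period).
- grab_frame(name): name is "side" or "top" or "wrist"; returns a dict with "frame" (384x512x3 uint8, red, green, blue), "fx", "fy", "cx", "cy" (pixels), "dist_coeffs" ([k1, k2, p1, p2, k3] as OpenCV has them; the pictures are not rectified), "origin" and "rotation" of the camera in the world; the wrist camera has in their place "T_tool_cam" (4x4, takes a point from camera to tool coordinates, whose origin is the TCP and whose axes are the tool frame's). Camera axes: x right, y down, z forward; pixel columns grow to the right and rows downward; lengths in m; the calibration is good to about 2 mm. A picture is of the moment at which its call begins: read the wrist's pose just before it. There is no depth.
- r.hand_in(): hands the job in, once; it reports no verdict.
The state is a dict: "clock": time; "joints": joint angles; "qvel": joint speeds; "tau": joint torques, N m; "tcp_pos": TCP position; "orientation": TCP orientation; "contact_force": force on the tool from outside, world axes, zero at the start; "moment": the same for the moment, N m; "grip_width": finger opening in m.
Only numpy, scipy, OpenCV 4.12 (cv2) and the standard library are available. Lean on these libraries where they do the work, as an engineer would, in place of code of your own. Each camera call takes 0.05 s, during which the arm holds its last target.

## Working session

There is one attempt and no reset: what is moved stays moved. The work goes in short steps, Python scripts to look and compute and a tool call to move; the robot and the scene stay as the last step left them, time stands still between calls to the robot, and variables do not carry over. Pictures are saved under pics/ and viewed, and the job is handed in when it is done.

Besides the shell and the picture viewer there is one more tool, called by a JSON object that holds its "name" and its "arguments", one argument or row to a line. send_rows: Moves the arm, as the interface text tells. Its arguments: {"type":"object","properties":{"series":{"type":"array"},"fingers":{"type":"number"},"grip_force":{"type":"number"}},"required":["series"]}

```bash
mkdir -p pics; cat > h.py <<'E'
import numpy as np, cv2
from bench import r, grab_frame
from scipy.spatial.transform import Rotation as R
def grab(name,fn):
    o=r.get_obs(); f=grab_frame(name); cv2.imwrite('pics/'+fn+'.png',f['frame'][:,:,::-1])
    if 'origin' in f:
        f['o']=np.array(f['origin']); Rm=np.array(f['rotation'])
        f['Rm']=Rm if Rm.shape==(3,3) else R.from_rotvec(Rm).as_matrix() if Rm.size==3 else Rm
    else:
        T=np.eye(4);T[:3,:3]=R.from_rotvec(o['orientation']).as_matrix();T[:3,3]=o['tcp_pos']
        T=T@np.array(f['T_tool_cam']); f['o']=T[:3,3]; f['Rm']=T[:3,:3]
    f['K']=np.array([[f['fx'],0,f['cx']],[0,f['fy'],f['cy']],[0,0,1.]]); f['d']=np.array(f['dist_coeffs'],float)
    np.save('pics/'+fn+'.npy',{k:f[k] for k in('frame','o','Rm','K','d')},allow_pickle=True)
    return f
def load(fn): return np.load('pics/'+fn+'.npy',allow_pickle=True).item()
def ray(f,px,z):
    p=cv2.undistortPoints(np.array(px,float).reshape(-1,1,2),f['K'],f['d']).reshape(-1,2)
    d=np.c_[p,np.ones(len(p))]@f['Rm'].T
    s=(z-f['o'][2])/d[:,2]
    return f['o']+d*s[:,None]
def proj(f,P):
    Rc=f['Rm'].T; t=-Rc@f['o']
    return cv2.projectPoints(np.array(P,float).reshape(-1,1,3),cv2.Rodrigues(Rc)[0],t,f['K'],f['d'])[0].reshape(-1,2)
E
python3 - <<'E'
from h import *
print(r.get_obs())
for n in('top','side','wrist'):
    f=grab(n,n+'0'); print(n,f['o'],f['Rm'].round(3).tolist(),f['K'][0,0],f['d'],f['frame'].shape)
E
```

```text
{'clock': 0.0, 'joints': array([-1.28707885,  0.47779104,  0.02236478,  1.55643416, -0.01149502,
        1.10926828, -0.08307537]), 'qvel': array([-1.14963268e-03, -8.02537685e-05,  2.85622913e-04, -7.36214982e-06,
       -8.03867866e-04, -2.30094026e-04,  1.50590447e-04]), 'tau': array([ 6.24529753e-05, -5.96474218e+01,  1.60768267e+00, -2.81194103e+01,
        1.24034329e-02,  9.33503208e-03, -3.04264027e-07]), 'tcp_pos': array([0.25757096, 0.623306  , 0.23033956]), 'orientation': array([ 2.61042783e+00,  1.74594686e+00, -2.17699297e-03]), 'contact_force': array([ 0.15707399, -1.22265219,  0.30727663]), 'moment': array([-0.00712482, -0.01097317,  0.0274644 ]), 'grip_width': 0.08561491129601245}
top [ 0.37408119 -0.01964271  0.9880459 ] [[-0.008, -0.982, 0.187], [-1.0, 0.005, -0.02], [0.019, -0.187, -0.982]] 429.72169985704016 [-0.06810256  0.          0.          0.          0.        ] (384, 512, 3)
side [ 0.00398305 -0.49802715  0.78065925] [[0.659, -0.529, 0.535], [-0.752, -0.482, 0.449], [0.021, -0.698, -0.716]] 411.8453951812516 [-0.11567093  0.          0.          0.          0.        ] (384, 512, 3)
wrist [0.18668681 0.6526655  0.37172174] [[0.383, 0.882, 0.275], [0.924, -0.365, -0.115], [-0.001, 0.298, -0.954]] 317.48414602835993 [-0.02705439  0.          0.          0.          0.        ] (384, 512, 3)
```

View pics/top0.png

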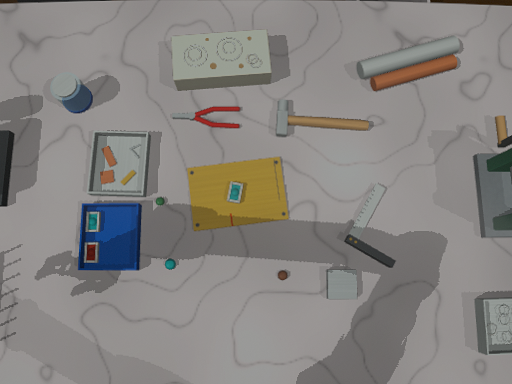

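View pics/side0.png

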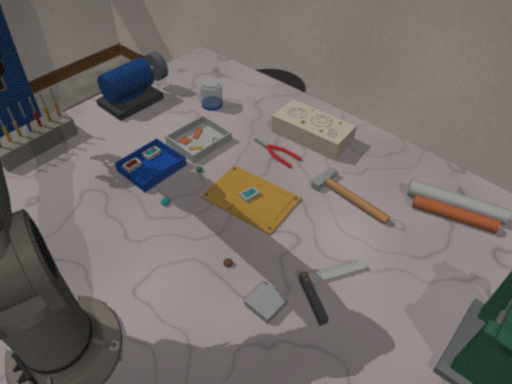

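View pics/wrist0.png

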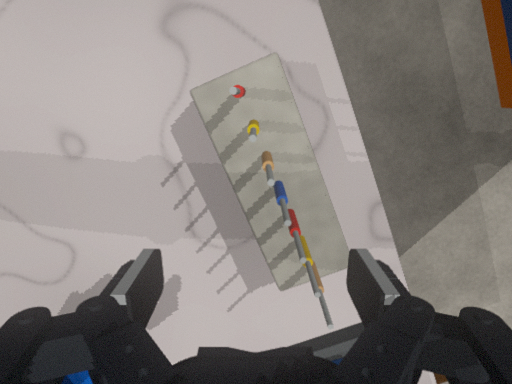

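Top view: tray at (110,237) blue, tin at (118,163), plate at (238,193) with pendant at (235,192) and mark at (232,219). The square's stock runs (347,238)–(393,263) and its blade tip is near (380,188). Next I measure these.

```bash
python3 - <<'E'
from h import *
f=load('top0'); im=f['frame'][:,:,::-1].copy(); hsv=cv2.cvtColor(im,cv2.COLOR_BGR2HSV)
def blob(m,roi,z,name,n=1):
    x0,y0,x1,y1=roi; mm=np.zeros_like(m); mm[y0:y1,x0:x1]=m[y0:y1,x0:x1]
    c=sorted(cv2.findContours(mm,cv2.RETR_EXTERNAL,cv2.CHAIN_APPROX_NONE)[0],key=cv2.contourArea)[::-1][:n]
    for k in c:
        b=cv2.boxPoints(cv2.minAreaRect(k)); P=ray(f,b,z)[:,:2]; 
        e=[(P[1]-P[0]),(P[2]-P[1])]
        print(name,cv2.contourArea(k),'px',b.mean(0).round(1),'xy',P.mean(0).round(4),[ (np.linalg.norm(v).round(4),np.degrees(np.arctan2(v[1],v[0])).round(1)) for v in e])
blob(cv2.inRange(hsv,(18,120,60),(32,255,255)),(180,150,295,235),.006,'plate')
blob(cv2.inRange(hsv,(0,0,140),(180,90,255)),(222,178,246,206),.012,'pend')
blob(cv2.inRange(hsv,(75,80,60),(100,255,255)),(222,175,248,206),.014,'pendstone')
blob(cv2.inRange(hsv,(110,120,30),(130,255,255)),(70,195,150,280),.03,'tray')
blob(cv2.inRange(hsv,(0,0,0),(180,255,75)),(335,225,405,275),.024,'stock')
m=cv2.inRange(hsv,(0,130,60),(11,255,255))
blob(m,(222,205,242,230),.006,'mark')
big=np.hstack([cv2.resize(im[145:235,180:295],None,fx=3.4,fy=3.4,interpolation=2),cv2.resize(im[175:275,325:410],None,fx=3.06,fy=3.06,interpolation=2)])
cv2.imwrite('pics/c1.png',big)
E
```

```text
plate 5688.0 px [236.9 193.3] xy [0.5593 0.0049] [(np.float64(0.2234), np.float64(-82.9)), (np.float64(0.1496), np.float64(-174.2))]
pend 18.5 px [229.3 190. ] xy [0.565  0.0227] [(np.float64(0.0433), np.float64(-9.9)), (np.float64(0.0054), np.float64(-100.8))]
pendstone 98.0 px [234.5 191.8] xy [0.5604 0.0105] [(np.float64(0.0345), np.float64(-11.0)), (np.float64(0.0186), np.float64(-101.8))]
tray 83.0 px [ 84.2 226. ] xy [0.4812 0.3477] [(np.float64(0.1096), np.float64(-16.0)), (np.float64(0.0332), np.float64(-109.0))]
stock 449.5 px [369.2 250.6] xy [ 0.4224 -0.2926] [(np.float64(0.0219), np.float64(-32.2)), (np.float64(0.1227), np.float64(-120.7))]
mark 2.0 px [231.1 219.5] xy [0.4972 0.0187] [(np.float64(0.0023), np.float64(-83.1)), (np.float64(0.0258), np.float64(-172.8))]
```

View pics/c1.png

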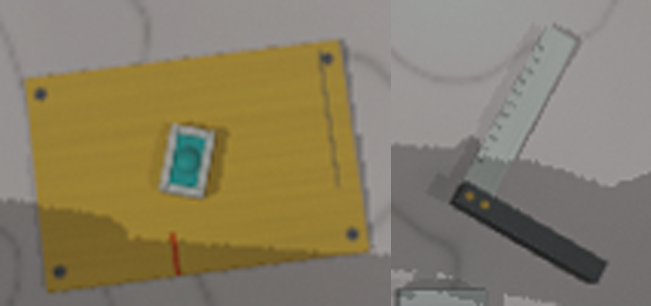

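```bash
cat >> h.py <<'E'
def yawof(o): 
    X=R.from_rotvec(o['orientation']).as_matrix()[:,0]; return np.degrees(np.arctan2(X[1],X[0]))
def go(P,yaw=None,n=10):
    "turn first (in 5deg units about tool z), then shift in n rows"
    o=r.get_obs(); M=R.from_rotvec(o['orientation']).as_matrix(); y0=yawof(o)
    d=np.array(P)-o['tcp_pos']; 
    print('t',round(o['clock'],2),'tcp',o['tcp_pos'].round(4),'yaw',y0.round(2),'tilt',np.degrees(np.arccos(-M[2,2])).round(2),'F',o['contact_force'].round(1),'w',round(o['grip_width'],4))
    print(' shift now (tool):',(M.T@d).round(4),'per row/%d'%n,(M.T@d/n).round(5))
    if yaw is not None:
        t=-((yaw-y0+90)%180-90); print(' turn units',round(t/5,3),'-> then shift',((M@R.from_rotvec([0,0,np.radians(t)]).as_matrix()).T@d).round(4))
E
python3 -c "
from h import *
go([.545,.0105,.19],79.5,18)"
```

```text
t 0.15 tcp [0.2576 0.6234 0.2305] yaw 67.56 tilt 0.08 F [ 0.2 -0.5  0.6] w 0.0852
 shift now (tool): [-0.4567  0.4996  0.0412] per row/18 [-0.02537  0.02776  0.00229]
 turn units -2.388 -> then shift [-0.5502  0.3943  0.0412]
```

{"name": "send_rows", "arguments": {
  "series": [
    [[-0.01,0.011,0],[0,0,0]],
    [[-0.02537,0.02776,0.0024],[0,0,0]],
    [[-0.02537,0.02776,0.0024],[0,0,0]],
    [[-0.02537,0.02776,0.0024],[0,0,0]],
    [[-0.02537,0.02776,0.0024],[0,0,0]],
    [[-0.02537,0.02776,0.0024],[0,0,0]],
    [[-0.02537,0.02776,0.0024],[0,0,0]],
    [[-0.02537,0.02776,0.0024],[0,0,0]],
    [[-0.02537,0.02776,0.0024],[0,0,0]],
    [[-0.02537,0.02776,0.0024],[0,0,0]],
    [[-0.02537,0.02776,0.0024],[0,0,0]],
    [[-0.02537,0.02776,0.0024],[0,0,0]],
    [[-0.02537,0.02776,0.0024],[0,0,0]],
    [[-0.02537,0.02776,0.0024],[0,0,0]],
    [[-0.02537,0.02776,0.0024],[0,0,0]],
    [[-0.02537,0.02776,0.0024],[0,0,0]],
    [[-0.02537,0.02776,0.0024],[0,0,-0.8]],
    [[-0.02,0.018,0.0024],[0,0,-0.8]],
    [[-0.012,0.008,0],[0,0,-0.8]],
    [[0,0,0],[0,0,0]]
  ],
  "fingers": 0,
  "grip_force": 40
}}

```text
clock: 2.65
tcp_pos: [0.5347, 0.0252, 0.1905]
orientation: [2.418, 2.005, -0.001]
contact_force: [0.3, -1.1, 0.9]
grip_width: 0.0853
```

```bash
python3 -c "
from h import *
go([.5604,.0105,.19],79.5,18)
grab('wrist','w1')"
```

```text
t 2.65 tcp [0.5347 0.0252 0.1905] yaw 79.32 tilt 0.02 F [ 0.3 -1.1  0.9] w 0.0853
 shift now (tool): [-0.0097  0.028   0.0005] per row/18 [-5.40e-04  1.56e-03  3.00e-05]
 turn units -0.037 -> then shift [-0.0098  0.028   0.0005]
```

View pics/w1.png

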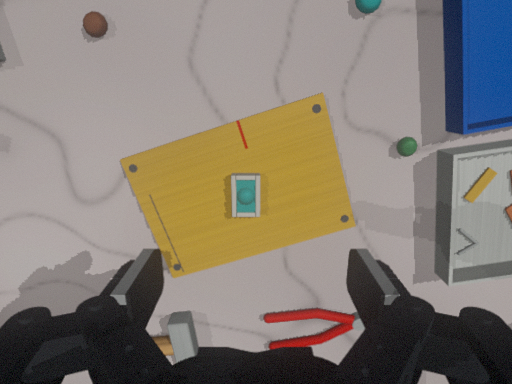

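Wrist view: pendant at (246,196), mark from (238,121) to (246,148), plate corners near (122,159), (321,94), (354,226), (176,276).

```bash
cat > m1.py <<'E'
from h import *
import sys
fn=sys.argv[1]
f=load(fn); im=f['frame'][:,:,::-1].copy(); hsv=cv2.cvtColor(im,cv2.COLOR_BGR2HSV)
pl=cv2.inRange(hsv,(15,120,60),(32,255,255)); 
c=max(cv2.findContours(pl,cv2.RETR_EXTERNAL,cv2.CHAIN_APPROX_NONE)[0],key=cv2.contourArea)
P=ray(f,c.reshape(-1,2),.006)[:,:2]
b=cv2.boxPoints(cv2.minAreaRect((P*1000).astype(np.float32)))
print('plate box mm',b.round(1).tolist(),'mid',b.mean(0).round(1),cv2.minAreaRect((P*1000).astype(np.float32)))
# -x edge line fit
ang=np.radians(6.5); ex=np.array([np.cos(ang),np.sin(ang)]); ey=np.array([-ex[1],ex[0]])
cen=b.mean(0)/1000; u=(P-cen)@ex; v=(P-cen)@ey
s=(u<-.06)&(abs(v)<.09); 
if s.sum()>20:
    a=np.polyfit(v[s],u[s],1); print('-x edge: yaw',np.degrees(ang-np.arctan(a[0])),'u at v=0',a[1],'res',np.std(u[s]-np.polyval(a,v[s])))
    s2=(u>.06)&(abs(v)<.09); a2=np.polyfit(v[s2],u[s2],1); print('+x edge: yaw',np.degrees(ang-np.arctan(a2[0])),'u',a2[1])
rm=cv2.inRange(hsv,(0,130,60),(11,255,255))
box=np.zeros_like(rm); hull=cv2.fillConvexPoly(box,cv2.convexHull(c),255); rm&=cv2.erode(hull,np.ones((5,5)))|hull
k=max(cv2.findContours(rm,cv2.RETR_EXTERNAL,cv2.CHAIN_APPROX_NONE)[0],key=cv2.contourArea)
Q=ray(f,k.reshape(-1,2),.006)[:,:2]; mc=cv2.minAreaRect((Q*1000).astype(np.float32)); print('mark',mc)
uv=((np.array(mc[0])/1000-cen)@ex,(np.array(mc[0])/1000-cen)@ey); print('mark uv in plate',uv)
pm=cv2.inRange(hsv,(78,80,40),(98,255,255))&hull
k=max(cv2.findContours(pm,cv2.RETR_EXTERNAL,cv2.CHAIN_APPROX_NONE)[0],key=cv2.contourArea)
Q=ray(f,k.reshape(-1,2),.018)[:,:2]; print('stone',cv2.minAreaRect((Q*1000).astype(np.float32)))
fm=cv2.inRange(hsv,(0,0,100),(180,100,255))&cv2.erode(hull,np.ones((9,9)))
fm|=pm
k=max(cv2.findContours(cv2.morphologyEx(fm,cv2.MORPH_CLOSE,np.ones((3,3))),cv2.RETR_EXTERNAL,cv2.CHAIN_APPROX_NONE)[0],key=cv2.contourArea)
Q=ray(f,k.reshape(-1,2),.018)[:,:2]; print('frame',cv2.minAreaRect((Q*1000).astype(np.float32)))
E
python3 m1.py w1
```

```text
plate box mm [[470.79998779296875, 105.0], [497.6000061035156, -113.4000015258789], [645.2999877929688, -95.30000305175781], [618.4000244140625, 123.0999984741211]] mid [558.    4.9] ((558.0341186523438, 4.859825134277344), (148.72201538085938, 220.03517150878906), 7.005197048187256)
-x edge: yaw 6.653660550257112 u at v=0 -0.0729179604702504 res 0.0028250284977090036
+x edge: yaw 6.951811791951599 u 0.0736894903865509
mark ((495.9766540527344, 19.209373474121094), (28.376441955566406, 2.5331246852874756), 7.808426856994629)
mark uv in plate (np.float64(-0.06003413858861191), np.float64(0.02128241218466117))
stone ((557.5794067382812, 10.714902877807617), (18.457721710205078, 33.8642463684082), 79.24108123779297)
frame ((556.7999877929688, 11.19067096710205), (30.421302795410156, 46.895362854003906), 79.25035095214844)
```

```bash
python3 -c "
from h import *
go([.557,.0112,.008],79.25,10)
f=load('w1')
# tray corners from top0
t=load('top0'); im=t['frame'][:,:,::-1].copy(); hsv=cv2.cvtColor(im,cv2.COLOR_BGR2HSV)
m=cv2.inRange(hsv,(105,110,20),(130,255,255)); m[:195]=0;m[285:]=0;m[:,150:]=0;m[:,:70]=0
m=cv2.morphologyEx(m,cv2.MORPH_CLOSE,np.ones((5,5)))
c=max(cv2.findContours(m,0,1)[0],key=cv2.contourArea)
print('traypx',cv2.boxPoints(cv2.minAreaRect(c)).tolist())
for z in (.0,.03): print(z,cv2.minAreaRect((ray(t,c.reshape(-1,2),z)[:,:2]*1000).astype(np.float32)))
# tray corners in wrist w1 (right edge partly)
cv2.imwrite('pics/c2.png',np.hstack([cv2.resize(im[120:285,70:155],None,fx=3.5,fy=3.5,interpolation=2)]))
"
```

```text
t 2.7 tcp [0.5346 0.0266 0.1905] yaw 79.37 tilt 0.02 F [-0.2  1.   0.7] w 0.0854
 shift now (tool): [-0.011   0.0249  0.1825] per row/10 [-0.0011   0.00249  0.01825]
 turn units 0.024 -> then shift [-0.0109  0.025   0.1825]
traypx [[77.60064697265625, 268.9839782714844], [80.332275390625, 200.69326782226562], [141.11502075195312, 203.12460327148438], [138.38339233398438, 271.4153137207031]]
0.0 ((461.6948547363281, 298.83062744140625), (140.48582458496094, 152.33309936523438), 89.87036895751953)
0.03 ((459.0346984863281, 289.16082763671875), (136.2202911376953, 147.7078094482422), 89.87036895751953)
```

View pics/c2.png

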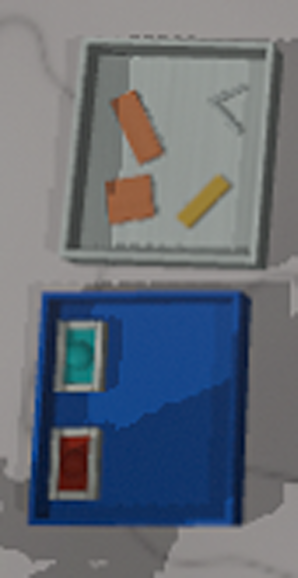

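{"name": "send_rows", "arguments": {
  "series": [
    [[-0.003,0.006,0.01],[0,0,0]],
    [[-0.004,0.01,0.03],[0,0,0]],
    [[-0.004,0.009,0.04],[0,0,0]],
    [[0,0,0.04],[0,0,0]],
    [[0,0,0.03],[0,0,0]],
    [[0,0,0.018],[0,0,0]],
    [[0,0,0.01],[0,0,0]],
    [[0,0,0.0045],[0,0,0]],
    [[0,0,0],[0,0,0]],
    [[0,0,0],[0,0,0]]
  ]
}}

```text
clock: 3.95
tcp_pos: [0.5583, 0.0121, 0.0088]
orientation: [2.414, 2.009, 0.002]
contact_force: [0.0, -0.3, -0.3]
grip_width: 0.0856
```

{"name": "send_rows", "arguments": {
  "series": [
    [[0,0,0],[0,0,0]],
    [[0,0,0],[0,0,0]],
    [[0,0,0],[0,0,0]],
    [[0,0,0],[0,0,0]],
    [[0,0,0],[0,0,0]],
    [[0,0,0],[0,0,0]],
    [[0,0,0],[0,0,0]],
    [[0,0,0],[0,0,0]]
  ],
  "fingers": 255,
  "grip_force": 40
}}

```text
clock: 4.95
tcp_pos: [0.5579, 0.012, 0.0083]
orientation: [2.415, 2.01, 0.001]
contact_force: [-0.9, 0.4, 5.6]
grip_width: 0.0287
```

```bash
python3 -c "
from h import *
go([.557,.0112,.06],79.25,10)
grab('side','s1');f=load('s1');cv2.imwrite('pics/s1c.png',cv2.resize(f['frame'][120:260,160:340,::-1],None,fx=4,fy=4))"
```

```text
t 4.95 tcp [0.5579 0.012  0.0083] yaw 79.54 tilt 0.02 F [-0.9  0.4  5.6] w 0.0287
 shift now (tool): [-0.001  -0.0007 -0.0517] per row/10 [-1.00e-04 -7.00e-05 -5.17e-03]
 turn units 0.059 -> then shift [-0.001  -0.0007 -0.0517]
```

View pics/s1c.png

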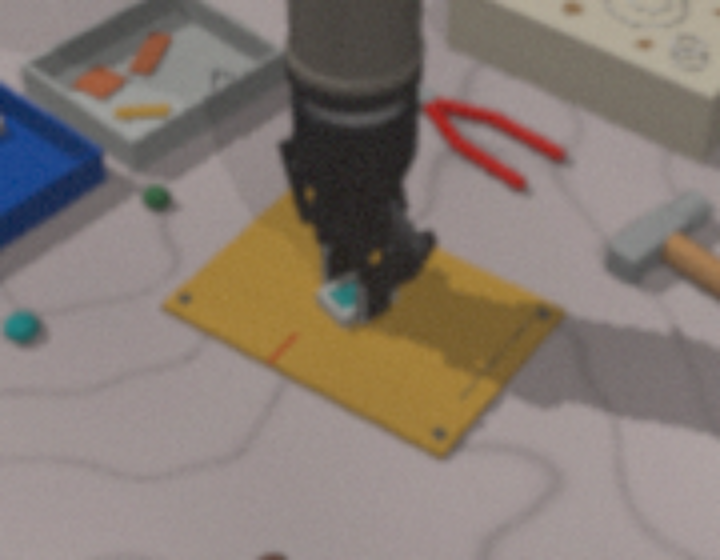

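Gripped at 28.7 mm; the side view shows the pendant between the pads. Lift and carry to the tray.

{"name": "send_rows", "arguments": {
  "series": [
    [[0,0,-0.006],[0,0,0]],
    [[0,0,-0.02],[0,0,0]],
    [[0,0,-0.035],[0,0,0]],
    [[0,0,-0.03],[0,0,0]],
    [[0,0,-0.01],[0,0,0]]
  ]
}}

```text
clock: 5.62
tcp_pos: [0.5586, 0.0121, 0.1106]
orientation: [2.414, 2.009, 0.004]
contact_force: [-0.0, 1.4, -0.2]
grip_width: 0.0288
```

```bash
python3 -c "
from h import *
go([.460,.271,.11],90,12)"
```

```text
t 5.62 tcp [0.5586 0.0121 0.1106] yaw 79.54 tilt 0.16 F [-0.   1.4 -0.2] w 0.0288
 shift now (tool): [ 0.2368 -0.1439  0.0005] per row/12 [ 1.973e-02 -1.199e-02  4.000e-05]
 turn units -2.091 -> then shift [ 0.2589 -0.0986  0.0005]
```

{"name": "send_rows", "arguments": {
  "series": [
    [[0.008,-0.005,0],[0,0,0]],
    [[0.016,-0.0097,0],[0,0,0]],
    [[0.0213,-0.0129,0],[0,0,0]],
    [[0.0213,-0.0129,0],[0,0,0]],
    [[0.0213,-0.0129,0],[0,0,0]],
    [[0.0213,-0.0129,0],[0,0,0]],
    [[0.0213,-0.0129,0],[0,0,0]],
    [[0.0213,-0.0129,0],[0,0,0]],
    [[0.0213,-0.0129,0],[0,0,0]],
    [[0.0213,-0.0129,0],[0,0,0]],
    [[0.0213,-0.0129,0],[0,0,0]],
    [[0.0147,-0.009,0],[0,0,0]],
    [[0.0065,-0.004,0],[0,0,0]],
    [[0,0,0],[0,0,-0.7]],
    [[0,0,0],[0,0,-0.7]],
    [[0,0,0],[0,0,-0.7]],
    [[0,0,0],[0,0,0]]
  ]
}}

```text
clock: 7.75
tcp_pos: [0.4593, 0.2704, 0.1088]
orientation: [2.222, 2.221, -0.001]
contact_force: [-0.6, -0.3, -1.0]
grip_width: 0.0288
```

```bash
python3 -c "
from h import *
go([.460,.271,.11],90,12)
grab('wrist','w2')"
```

```text
t 7.75 tcp [0.4593 0.2704 0.1088] yaw 89.96 tilt 0.03 F [-0.6 -0.3 -1. ] w 0.0288
 shift now (tool): [ 0.0006  0.0007 -0.0012] per row/12 [ 5.e-05  6.e-05 -1.e-04]
 turn units -0.008 -> then shift [ 0.0006  0.0007 -0.0012]
```

View pics/w2.png

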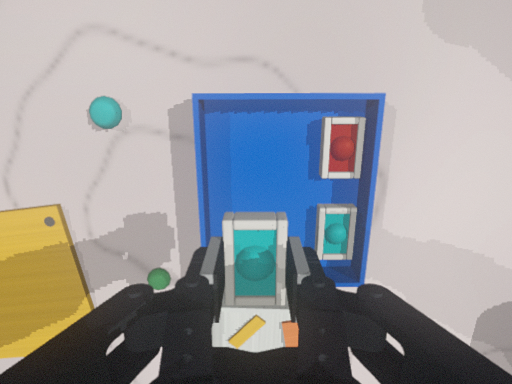

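```bash
python3 -c "
from h import *
f=load('w2')
print(ray(f,[(194,95),(384,94),(363,287),(205,105)],.03).round(4).tolist())
print(ray(f,[(327,118),(323,179),(319,205),(317,258),(340,147)],.016).round(4).tolist())
print(proj(f,[[.46,.271,.004],[.46-.023,.271-.015,.004],[.46+.023,.271-.04,.01]]))
print(ray(f,[(106,112),(159,279)],.007).round(3).tolist())"
```

```text
[[0.3836, 0.2302, 0.03], [0.3829, 0.3567, 0.03], [0.5316, 0.3575, 0.03], [0.39, 0.2372, 0.03]]
[[0.3997, 0.3227, 0.016], [0.4453, 0.3226, 0.016], [0.4663, 0.3207, 0.016], [0.5129, 0.3219, 0.016], [0.4207, 0.3337, 0.016]]
[[255.46017563 192.82310849]
 [236.46525588 165.12663405]
 [206.54386913 221.97523774]]
[[0.395, 0.159, 0.007], [0.539, 0.186, 0.007]]
```

Tray spans about x 0.383–0.532, y 0.230–0.358; the free floor centre is y≈0.277. Lowering there.

{"name": "send_rows", "arguments": {
  "series": [
    [[0.003,0,0.01],[0,0,0]],
    [[0.0035,0,0.025],[0,0,0]],
    [[0,0,0.025],[0,0,0]],
    [[0,0,0.018],[0,0,0]],
    [[0,0,0.01],[0,0,0]],
    [[0,0,0.006],[0,0,0]],
    [[0,0,0.004],[0,0,0]],
    [[0,0,0.0025],[0,0,0]],
    [[0,0,0.001],[0,0,0]],
    [[0,0,0],[0,0,0]],
    [[0,0,0],[0,0,0]]
  ]
}}

```text
clock: 9.18
tcp_pos: [0.4593, 0.2777, 0.0077]
orientation: [2.22, 2.222, 0.001]
contact_force: [0.3, 0.3, -0.4]
grip_width: 0.029
```

{"name": "send_rows", "arguments": {
  "series": [
    [[0,0,0.001],[0,0,0]],
    [[0,0,0],[0,0,0]],
    [[0,0,0],[0,0,0]]
  ]
}}

```text
clock: 9.55
tcp_pos: [0.4592, 0.2776, 0.0065]
orientation: [-2.22, -2.222, 0.0]
contact_force: [0.5, 0.9, -0.6]
grip_width: 0.0289
```

{"name": "send_rows", "arguments": {
  "series": [
    [[0,0,0],[0,0,0]],
    [[0,0,0],[0,0,0]],
    [[0,0,0],[0,0,0]],
    [[0,0,0],[0,0,0]],
    [[0,0,0],[0,0,0]]
  ],
  "fingers": 120
}}

```text
clock: 10.18
tcp_pos: [0.4592, 0.2776, 0.0065]
orientation: [-2.22, -2.222, -0.0]
contact_force: [0.6, 0.3, -0.1]
grip_width: 0.0447
```

```bash
python3 -c "
from h import *
go([.460,.271,.11],90,12)
t=load('top0')
"
```

```text
t 10.18 tcp [0.4592 0.2776 0.0065] yaw 90.05 tilt 0.0 F [ 0.6  0.3 -0.1] w 0.0447
 shift now (tool): [-0.0066  0.0008 -0.1035] per row/12 [-5.50e-04  6.00e-05 -8.63e-03]
 turn units 0.01 -> then shift [-0.0066  0.0008 -0.1035]
```

{"name": "send_rows", "arguments": {
  "series": [
    [[0,0,-0.01],[0,0,0]],
    [[0,0,-0.03],[0,0,0]],
    [[0,0,-0.05],[0,0,0]],
    [[0,0,-0.05],[0,0,0]],
    [[0,0,-0.04],[0,0,0]],
    [[0,0,-0.01],[0,0,0]]
  ],
  "fingers": 0
}}

```text
clock: 10.92
tcp_pos: [0.4606, 0.2784, 0.2]
orientation: [2.22, 2.222, 0.009]
contact_force: [0.1, -0.3, -0.0]
grip_width: 0.0854
```

```bash
python3 -c "
from h import *
go([.4224,-.2926,.19],149.3,18)
print(r.get_obs()['joints'].round(3))
grab('wrist','w3')
grab('top','t3');f=load('t3');cv2.imwrite('pics/t3c.png',cv2.resize(f['frame'][150:300,60:260,::-1],None,fx=3.5,fy=3.5))"
```

```text
t 10.93 tcp [0.4606 0.2784 0.2   ] yaw 90.04 tilt 0.33 F [ 0.1 -0.3 -0. ] w 0.0854
 shift now (tool): [-0.571  -0.0386  0.0077] per row/18 [-0.03172 -0.00214  0.00043]
 turn units -11.852 -> then shift [-0.2587 -0.5105  0.0077]
[-0.806  0.284  0.176  1.93  -0.062  0.926  0.972]
```

View pics/w3.png

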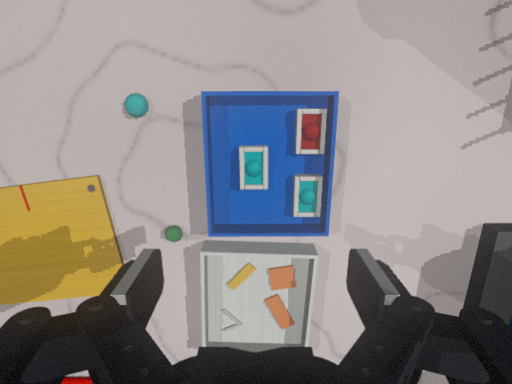

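The wrist view shows the pendant stone up on the tray floor at (254,167), clear of the two fixed pieces. Next, the square (turned towards yaw −30.7°).

{"name": "send_rows", "arguments": {
  "series": [
    [[-0.012,0,0],[0,0,0]],
    [[-0.024,-0.0014,0],[0,0,0]],
    [[-0.034,-0.0014,0],[0,0,0]],
    [[-0.034,-0.0014,0],[0,0,0]],
    [[-0.034,-0.0014,0],[0,0,0]],
    [[-0.034,-0.0014,0],[0,0,0]],
    [[-0.034,-0.0014,0],[0,0,0]],
    [[-0.034,-0.0014,0],[0,0,0]],
    [[-0.034,-0.0014,0],[0,0,0]],
    [[-0.034,-0.0014,0],[0,0,0]],
    [[-0.034,-0.0014,0],[0,0,0]],
    [[-0.034,-0.0014,0],[0,0,0]],
    [[-0.034,-0.0014,0],[0,0,0]],
    [[-0.034,-0.0014,0],[0,0,0]],
    [[-0.034,-0.0014,0],[0,0,0]],
    [[-0.034,-0.0014,0],[0,0,0]],
    [[-0.034,-0.0014,0],[0,0,0]],
    [[-0.018,0,0],[0,0,0]],
    [[0,0,0],[0,0,1]],
    [[0,0,0],[0,0,1]]
  ]
}}

```text
clock: 13.52
tcp_pos: [0.4347, -0.2877, 0.1954]
orientation: [-2.41, -2.012, 0.002]
contact_force: [0.4, -0.3, 0.6]
grip_width: 0.0855
```

{"name": "send_rows", "arguments": {
  "series": [
    [[0,0,0],[0,0,1]],
    [[0,0,0],[0,0,1]],
    [[0,0,0],[0,0,1]],
    [[0,0,0],[0,0,1]],
    [[0,0,0],[0,0,1]],
    [[0,0,0],[0,0,1]],
    [[0,0,0],[0,0,1]],
    [[0,0,0],[0,0,1]],
    [[0,0,0],[0,0,1]],
    [[0,0,0],[0,0,1]],
    [[0,0,0],[0,0,1]],
    [[0,0,0],[0,0,1]],
    [[0,0,0],[0,0,1]],
    [[0,0,0],[0,0,1]],
    [[0,0,0],[0,0,1]],
    [[0,0,0],[0,0,1]],
    [[0,0,0],[0,0,1]],
    [[0,0,0],[0,0,1]],
    [[0,0,0],[0,0,1]],
    [[0,0,0],[0,0,1]]
  ],
  "fingers": 80
}}

```text
clock: 16.02
tcp_pos: [0.4349, -0.2872, 0.1957]
orientation: [-3.092, 0.552, 0.003]
contact_force: [0.9, 0.1, 0.1]
grip_width: 0.0585
```

{"name": "send_rows", "arguments": {
  "series": [
    [[0,0,0],[0,0,1]],
    [[0,0,0],[0,0,1]],
    [[0,0,0],[0,0,0]],
    [[0,0,0],[0,0,0]]
  ]
}}

```text
clock: 16.52
tcp_pos: [0.4362, -0.2868, 0.1961]
orientation: [-3.035, 0.811, 0.001]
contact_force: [0.6, -0.4, -0.0]
grip_width: 0.0585
```

```bash
python3 -c "
from h import *
go([.4224,-.2926,.01],-30.7,18)
print(r.get_obs()['joints'].round(3))
grab('wrist','w4')
f=load('t3')
print('block',ray(f,[(327,270),(357,270),(357,299),(328,299)],.022).round(3).tolist())"
```

```text
t 16.52 tcp [ 0.4362 -0.2868  0.1961] yaw -29.92 tilt 0.05 F [ 0.6 -0.4 -0. ] w 0.0585
 shift now (tool): [-0.0089  0.0119  0.1861] per row/18 [-0.0005   0.00066  0.01034]
 turn units 0.155 -> then shift [-0.0088  0.012   0.1861]
[-0.334  0.416  1.025  2.001 -0.434  0.963  0.388]
block [[0.38, -0.196, 0.022], [0.38, -0.263, 0.022], [0.316, -0.26, 0.022], [0.317, -0.196, 0.022]]
```

View pics/w4.png

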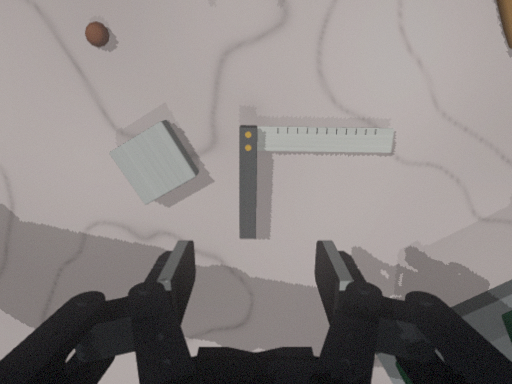

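The square is in full view: stock (240–257, 125–238), blade to (393,128), block clear on the left.

```bash
cat > m2.py <<'E'
from h import *
import sys
f=load(sys.argv[1]); im=f['frame'][:,:,::-1].copy(); hsv=cv2.cvtColor(im,cv2.COLOR_BGR2HSV)
x0,y0,x1,y1=map(int,sys.argv[2:6]); zt=float(sys.argv[6]) if len(sys.argv)>6 else .024
m=cv2.inRange(hsv,(0,0,0),(180,255,80))|cv2.inRange(hsv,(10,90,60),(30,255,255)); k=np.zeros_like(m);k[y0:y1,x0:x1]=m[y0:y1,x0:x1]
k=cv2.morphologyEx(k,cv2.MORPH_CLOSE,np.ones((5,5)))
c=max(cv2.findContours(k,0,1)[0],key=cv2.contourArea).reshape(-1,2)
print('px',cv2.boundingRect(c),cv2.minAreaRect(c.astype(np.float32)))
for z in (zt,): print('stock mm @',z,cv2.minAreaRect((ray(f,c,z)[:,:2]*1000).astype(np.float32)))
E
python3 m2.py w4 225 115 262 245
python3 -c "
from h import *
f=load('w4')
A=ray(f,[(394,129)],.011)[0]; print('tip',A, 'corner',ray(f,[(240,126),(257,126),(257,238),(240,238)],.024).round(4).tolist())"
python3 - <<'E'
from h import *
f=load('w4'); cv2.imwrite('pics/c4.png',cv2.resize(f['frame'][110:250,220:410,::-1],None,fx=4,fy=4,interpolation=2))
E
```

```text
px (241, 126, 15, 12) ((248.0, 131.5), (11.0, 14.0), 90.0)
stock mm @ 0.024 ((450.1391906738281, -248.19969177246094), (10.640789031982422, 13.607553482055664), 59.993797302246094)
tip [ 0.57951956 -0.32124668  0.011     ] corner [[0.4461, -0.2397, 0.024], [0.4604, -0.248, 0.024], [0.401, -0.3514, 0.024], [0.385, -0.3422, 0.024]]
```

View pics/c4.png

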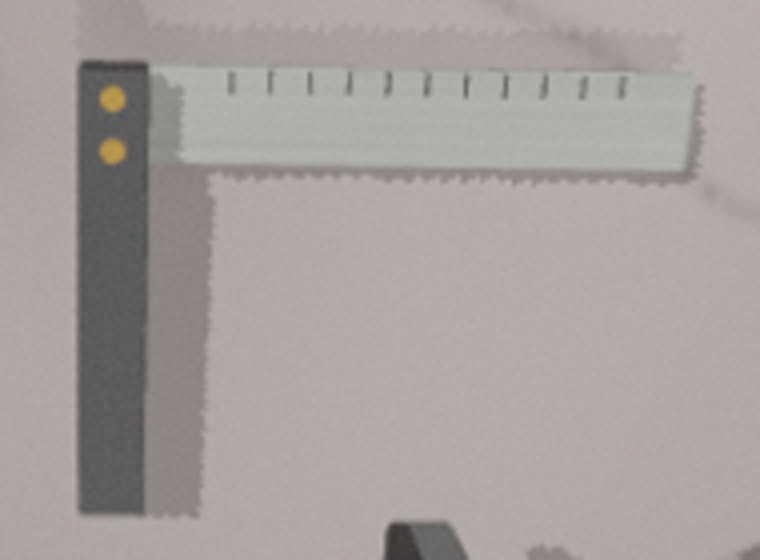

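```bash
python3 -c "
from h import *
f=load('w4')
P=ray(f,[(240,127.5),(256.8,127.5),(256,238.7),(240,238.7)],.024)[:,:2]; print(P.round(4).tolist(),P.mean(0).round(4))
d=P[0]+P[1]-P[2]-P[3]; print('yaw y',np.degrees(np.arctan2(d[1],d[0]))-90,np.linalg.norm(d)/2)
b=ray(f,[(394,129),(258,126.8)],.011)[:,:2]; d=b[0]-b[1]; print('blade yaw',np.degrees(np.arctan2(d[1],d[0])),b)
c=P.mean(0); go([c[0],c[1],.012],-30.0,10)
"
```

```text
[[0.4453, -0.2409], [0.4595, -0.2491], [0.3996, -0.3516], [0.3846, -0.3429]] [ 0.4222 -0.2961]
yaw y -30.540623145220273 0.11870658214420857
blade yaw -30.763160770746985 [[ 0.57951956 -0.32124668]
 [ 0.46030834 -0.25028638]]
t 16.57 tcp [ 0.4365 -0.2867  0.1962] yaw -29.92 tilt 0.04 F [1.4 0.4 1.1] w 0.0588
 shift now (tool): [-0.0075  0.0153  0.1842] per row/10 [-0.00075  0.00153  0.01842]
 turn units 0.015 -> then shift [-0.0075  0.0153  0.1842]
```

```bash
python3 -c "
from h import *
go([.4237,-.2935,.012],-30.65,10)
"
```

```text
t 16.57 tcp [ 0.4365 -0.2867  0.1962] yaw -29.92 tilt 0.04 F [1.4 0.4 1.1] w 0.0588
 shift now (tool): [-0.0076  0.0123  0.1842] per row/10 [-0.00076  0.00123  0.01842]
 turn units 0.145 -> then shift [-0.0074  0.0124  0.1842]
```

{"name": "send_rows", "arguments": {
  "series": [
    [[-0.0026,0.0044,0.01],[0,0,0.15]],
    [[-0.0024,0.004,0.03],[0,0,0]],
    [[-0.0024,0.004,0.04],[0,0,0]],
    [[0,0,0.04],[0,0,0]],
    [[0,0,0.03],[0,0,0]],
    [[0,0,0.018],[0,0,0]],
    [[0,0,0.01],[0,0,0]],
    [[0,0,0.006],[0,0,0]],
    [[0,0,0],[0,0,0]],
    [[0,0,0],[0,0,0]]
  ]
}}

```text
clock: 17.82
tcp_pos: [0.4251, -0.2936, 0.0131]
orientation: [3.029, -0.831, 0.002]
contact_force: [0.1, -0.2, -0.4]
grip_width: 0.0587
```

```bash
python3 -c "
from h import *
go([.4237,-.2935,.0115],-30.65,10)
grab('wrist','w5')"
```

```text
t 17.82 tcp [ 0.4251 -0.2936  0.0131] yaw -30.69 tilt 0.07 F [ 0.1 -0.2 -0.4] w 0.0587
 shift now (tool): [-0.0013  0.0006  0.0016] per row/10 [-1.3e-04  6.0e-05  1.6e-04]
 turn units -0.008 -> then shift [-0.0013  0.0006  0.0016]
```

View pics/w5.png

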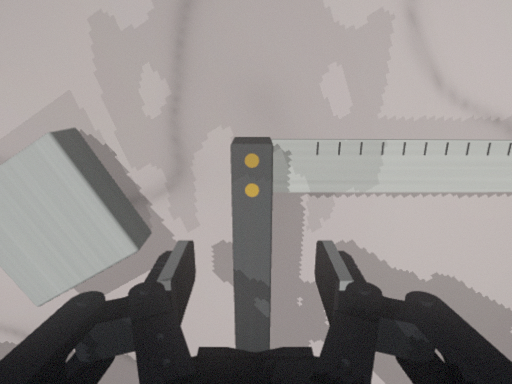

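Stock is centred between the fingers, with the blade clear of the pads. Close.

{"name": "send_rows", "arguments": {
  "series": [
    [[-0.0005,0,0.0013],[0,0,0]],
    [[0,0,0],[0,0,0]],
    [[0,0,0],[0,0,0]],
    [[0,0,0],[0,0,0]],
    [[0,0,0],[0,0,0]],
    [[0,0,0],[0,0,0]],
    [[0,0,0],[0,0,0]]
  ],
  "fingers": 255,
  "grip_force": 60
}}

```text
clock: 18.75
tcp_pos: [0.4242, -0.293, 0.0115]
orientation: [-3.029, 0.832, 0.0]
contact_force: [-1.0, 1.2, 5.2]
grip_width: 0.016
```

{"name": "send_rows", "arguments": {
  "series": [
    [[0,0,-0.005],[0,0,0]],
    [[0,0,-0.015],[0,0,0]],
    [[0,0,-0.02],[0,0,0]],
    [[0,0,-0.02],[0,0,0]],
    [[0,0,-0.01],[0,0,0]],
    [[0,0,0],[0,0,0]]
  ]
}}

```text
clock: 19.5
tcp_pos: [0.4246, -0.2932, 0.0818]
orientation: [-3.03, 0.831, -0.002]
contact_force: [-0.1, 0.4, -3.2]
grip_width: 0.0164
```

```bash
python3 -c "
from h import *
go([.4237,-.2935,.0125],-30.65,10)
grab('wrist','w6');grab('side','s6')"
```

```text
t 19.5 tcp [ 0.4246 -0.2932  0.0818] yaw -30.69 tilt 0.08 F [-0.1  0.4 -3.2] w 0.0164
 shift now (tool): [-0.0007  0.0008  0.0693] per row/10 [-7.00e-05  8.00e-05  6.93e-03]
 turn units -0.007 -> then shift [-0.0007  0.0008  0.0693]
```

View pics/w6.png

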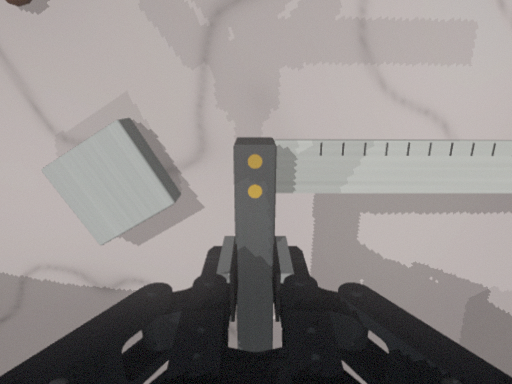

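View pics/s6.png

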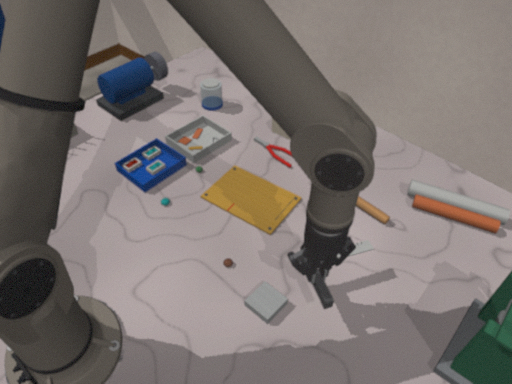

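```bash
python3 - <<'E'
from h import *
f=load('w6'); cv2.imwrite('pics/c6.png',cv2.resize(f['frame'][120:220,215:295,::-1],None,fx=7,fy=7,interpolation=2))
E
```

```text
(no output)
```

View pics/c6.png

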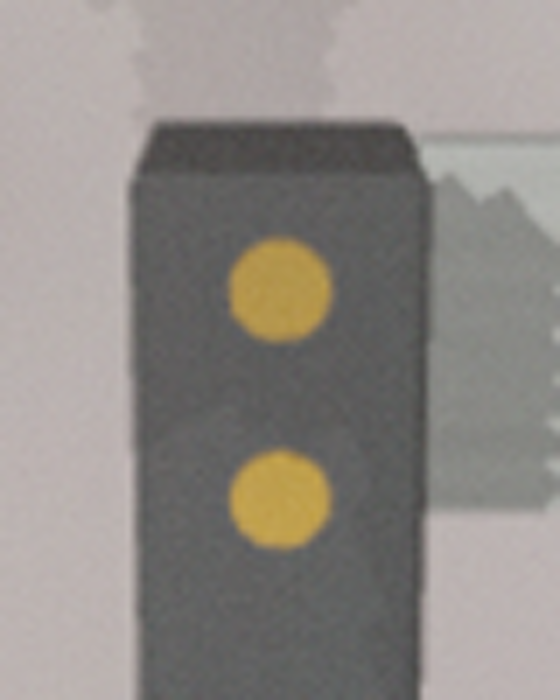

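```bash
python3 - <<'E'
from h import *
f=load('w6'); o=r.get_obs(); M=R.from_rotvec(o['orientation']).as_matrix(); tp=np.array([.4246,-.2932,.0818])
P=ray(f,[(233.7,144.7),(276.9,144.7),(237.5,348),(273,348)],.0943); print(((P-tp)@M).round(4))
B=ray(f,[(278,139.5),(508,139.5)],.0818-.0115+.011); print(((B-tp)@M).round(4))
go([.4237,-.2935,.0125],6.95,10)
E
```

```text
[[-0.0092 -0.0559 -0.0125]
 [ 0.0084 -0.0559 -0.0125]
 [-0.0095  0.0467 -0.0125]
 [ 0.0085  0.0468 -0.0125]]
[[ 0.0098 -0.0562  0.0005]
 [ 0.1143 -0.0565  0.0004]]
t 19.6 tcp [ 0.424  -0.2927  0.0808] yaw -30.68 tilt 0.04 F [-0.1  1.  -3.4] w 0.0166
 shift now (tool): [0.0002 0.0008 0.0683] per row/10 [2.00e-05 8.00e-05 6.83e-03]
 turn units -7.527 -> then shift [-0.0004  0.0008  0.0683]
```

{"name": "send_rows", "arguments": {
  "series": [
    [[-0.002,-0.0056,0],[0,0,0]],
    [[-0.004,-0.011,0],[0,0,0]],
    [[-0.006,-0.0168,0],[0,0,0]],
    [[-0.006,-0.0168,0],[0,0,0]],
    [[-0.006,-0.0168,0],[0,0,0]],
    [[-0.006,-0.0168,0],[0,0,-0.4]],
    [[-0.0075,-0.0165,0],[0,0,-0.7]],
    [[-0.0085,-0.016,0],[0,0,-0.8]],
    [[-0.0095,-0.0155,0],[0,0,-0.8]],
    [[-0.0105,-0.015,0],[0,0,-0.8]],
    [[-0.0115,-0.0145,0],[0,0,-0.8]],
    [[-0.0125,-0.0135,0],[0,0,-0.8]],
    [[-0.0135,-0.0125,0],[0,0,-0.8]],
    [[-0.012,-0.01,0],[0,0,-0.7]],
    [[-0.008,-0.006,0],[0,0,-0.5]],
    [[0,0,0],[0,0,-0.4]],
    [[0,0,0],[0,0,0]],
    [[0,0,0],[0,0,0]]
  ]
}}

```text
clock: 21.85
tcp_pos: [0.383, -0.0731, 0.0813]
orientation: [3.136, 0.185, 0.001]
contact_force: [0.3, -0.1, -3.3]
grip_width: 0.0166
```

```bash
python3 - <<'E'
from h import *
go([.4728,-.0401,.05],6.95,10); print(r.get_obs()['joints'].round(2))
grab('wrist','w7')
E
```

```text
t 21.85 tcp [ 0.383  -0.0731  0.0813] yaw 6.74 tilt 0.04 F [ 0.3 -0.1 -3.3] w 0.0166
 shift now (tool): [ 0.093  -0.0222  0.0313] per row/10 [ 0.0093  -0.00222  0.00313]
 turn units -0.041 -> then shift [ 0.0931 -0.0219  0.0313]
[-0.62  0.33  0.77  2.37 -0.43  0.57  0.61]
```

View pics/w7.png

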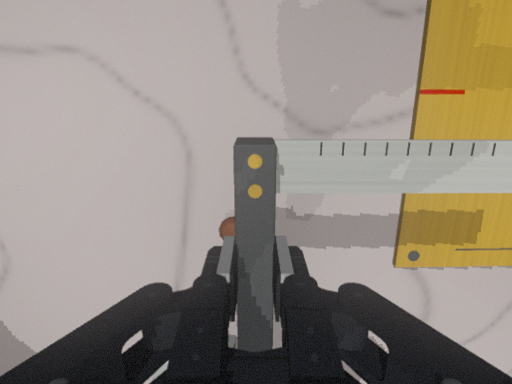

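{"name": "send_rows", "arguments": {
  "series": [
    [[0.006,-0.0014,0],[0,0,-0.04]],
    [[0.012,-0.0028,0],[0,0,0]],
    [[0.015,-0.0036,0],[0,0,0]],
    [[0.015,-0.0036,0],[0,0,0]],
    [[0.015,-0.0036,0],[0,0,0]],
    [[0.015,-0.0036,0],[0,0,0]],
    [[0.009,-0.002,0.005],[0,0,0]],
    [[0.004,-0.001,0.01],[0,0,0]],
    [[0,0,0.006],[0,0,0]],
    [[0,0,0],[0,0,0]],
    [[0,0,0],[0,0,0]]
  ]
}}

```text
clock: 23.28
tcp_pos: [0.4698, -0.0404, 0.0602]
orientation: [-3.136, -0.191, 0.0]
contact_force: [-0.0, 0.3, -3.9]
grip_width: 0.0168
```

```bash
python3 - <<'E'
from h import *
go([.4728,-.0401,.0115],6.95,10)
grab('wrist','w8')
E
```

```text
t 23.27 tcp [ 0.4698 -0.0404  0.0602] yaw 6.96 tilt 0.01 F [-0.   0.3 -3.9] w 0.0168
 shift now (tool): [0.003  0.0001 0.0487] per row/10 [3.00e-04 1.00e-05 4.87e-03]
 turn units 0.002 -> then shift [0.003  0.0001 0.0487]
```

View pics/w8.png

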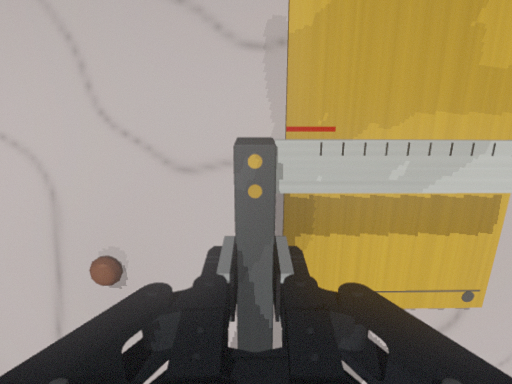

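```bash
cat > m3.py <<'E'
from h import *
import sys
fn=sys.argv[1]; tcp=np.array(eval(sys.argv[2])); yaw=float(sys.argv[3])
f=load(fn); im=f['frame'][:,:,::-1].copy(); hsv=cv2.cvtColor(im,cv2.COLOR_BGR2HSV)
ex=np.array([np.cos(np.radians(yaw)),np.sin(np.radians(yaw))]); ey=np.array([-ex[1],ex[0]])
T=lambda P:np.c_[(P[:,:2]-tcp[:2])@ex,(P[:,:2]-tcp[:2])@ey]*1000
rm=cv2.inRange(hsv,(0,150,60),(8,255,255))|cv2.inRange(hsv,(174,150,60),(180,255,255)); rm[230:]=0
k=max(cv2.findContours(rm,0,1)[0],key=cv2.contourArea).reshape(-1,2); Q=T(ray(f,k,.006)); print('mark x,y in stock dirs',cv2.minAreaRect(Q.astype(np.float32)),Q.min(0),Q.max(0))
pl=cv2.inRange(hsv,(15,120,60),(32,255,255))
rows=[v for v in list(range(5,115,3))+list(range(200,235,3))]; pts=[]
for v in rows:
    xs=np.where(pl[v,265:])[0]
    if len(xs): pts.append((265+xs[0]-.5,v))
E=T(ray(f,pts,.006)); a=np.polyfit(E[:,1],E[:,0],1); s=abs(E[:,0]-np.polyval(a,E[:,1]))<1.5; a=np.polyfit(E[s,1],E[s,0],1)
print('edge x at y=-4: ',np.polyval(a,-4),' slope deg',np.degrees(np.arctan(a[0])),'(edge yaw',yaw-np.degrees(np.arctan(a[0])),') n',s.sum())
E
python3 m3.py w8 "[.4698,-.0404,.0602]" 6.96
```

```text
mark x,y in stock dirs ((33.091915130615234, 55.83790969848633), (29.33481788635254, 1.808748483657837), 0.034952353686094284) [18.42395682 54.93116742] [47.75987108 56.75114905]
edge x at y=-4:  18.346076955240793  slope deg -0.07904794403142033 (edge yaw 7.03904794403142 ) n 49
```

Mark lies at y=55.8 mm and the stock end at 56.1 mm (tool-relative), so they already agree. The gap to the edge is ~9.7 mm. Lower.

{"name": "send_rows", "arguments": {
  "series": [
    [[0,0,0.008],[0,0,-0.01]],
    [[0,0,0.014],[0,0,0]],
    [[0,0,0.012],[0,0,0]],
    [[0,0,0.007],[0,0,0]],
    [[0,0,0.004],[0,0,0]],
    [[0,0,0.002],[0,0,0]],
    [[0,0,0.001],[0,0,0]],
    [[0,0,0],[0,0,0]],
    [[0,0,0],[0,0,0]]
  ]
}}

```text
clock: 24.45
tcp_pos: [0.4703, -0.0401, 0.0124]
orientation: [-3.136, -0.193, -0.001]
contact_force: [0.2, 0.2, -3.7]
grip_width: 0.0163
```

{"name": "send_rows", "arguments": {
  "series": [
    [[0,0,0.0007],[0,0,0]],
    [[0.002,0,0],[0,0,0]],
    [[0.0025,0,0],[0,0,0]],
    [[0.0015,0,0],[0,0,0]],
    [[0.001,0,0],[0,0,0]],
    [[0,0,0],[0,0,0]],
    [[0,0,0],[0,0,0]]
  ]
}}

```text
clock: 25.32
tcp_pos: [0.4705, -0.04, 0.0114]
orientation: [-3.133, -0.19, 0.017]
contact_force: [-18.4, -2.2, 25.6]
grip_width: 0.0161
```

```bash
python3 - <<'E'
from h import *
go([.4728,-.0401,.0115],7.0,10)
grab('wrist','w9')
E
python3 m3.py w9 "[.4767,-.039,.0118]" 7.0
```

```text
t 25.32 tcp [ 0.4705 -0.04    0.0114] yaw 6.95 tilt 0.65 F [-18.4  -2.2  25.6] w 0.0161
 shift now (tool): [ 0.0022  0.0004 -0.0001] per row/10 [ 2.2e-04  4.0e-05 -1.0e-05]
 turn units -0.009 -> then shift [ 0.0022  0.0004 -0.0001]
mark x,y in stock dirs ((26.240795135498047, 56.36814880371094), (29.018850326538086, 0.006738128140568733), 0.07683257758617401) [11.73137937 56.35205813] [40.75020551 56.39097114]
edge x at y=-4:  11.091385360741427  slope deg -0.05661578872111701 (edge yaw 7.056615788721117 ) n 49
```

View pics/w9.png

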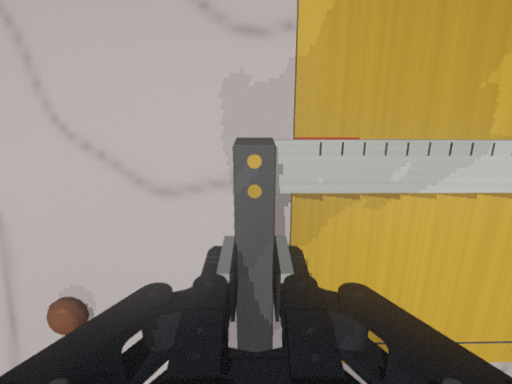

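The tool barely moved in x and shows 18 N sideways and 26 N upwards, so the stock is pressed on the bench. Ease up 1 mm and check.

{"name": "send_rows", "arguments": {
  "series": [
    [[0,0,-0.001],[0,0,0]],
    [[0,0,0],[0,0,0]],
    [[0,0,0],[0,0,0]]
  ]
}}

```text
clock: 25.75
tcp_pos: [0.4777, -0.039, 0.0125]
orientation: [3.136, 0.194, 0.001]
contact_force: [0.1, -0.2, -4.8]
grip_width: 0.0165
```

```bash
python3 - <<'E'
from h import *
go([.4728,-.0401,.0115],7.0,10)
grab('side','s10');f=load('s10');cv2.imwrite('pics/s10c.png',cv2.resize(f['frame'][130:270,170:350,::-1],None,fx=4,fy=4,interpolation=2))
E
```

```text
t 25.75 tcp [ 0.4777 -0.039   0.0125] yaw 7.08 tilt 0.04 F [ 0.1 -0.2 -4.8] w 0.0165
 shift now (tool): [-0.005   0.0005  0.001 ] per row/10 [-5.e-04  5.e-05  1.e-04]
 turn units 0.017 -> then shift [-0.005   0.0005  0.001 ]
```

View pics/s10c.png

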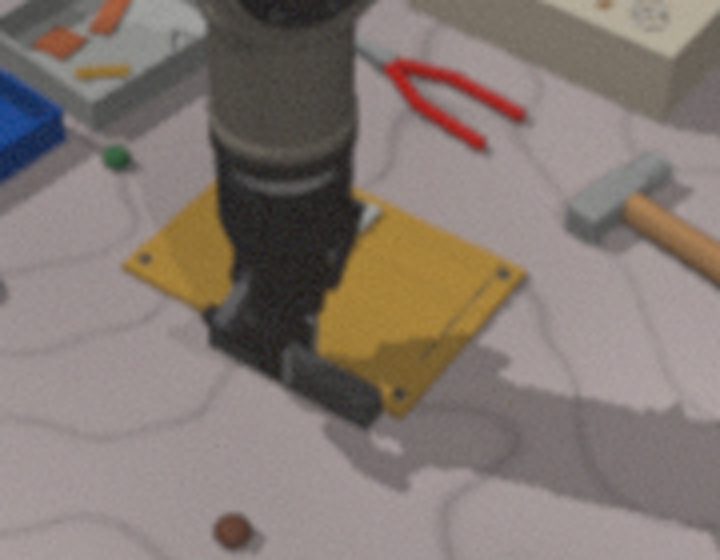

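Free again and 7 mm further on; about 1.6 mm remains. Push gently to contact.

{"name": "send_rows", "arguments": {
  "series": [
    [[0.001,0,0],[0,0,0]],
    [[0.0005,0,0],[0,0,0]],
    [[0.0005,0,0],[0,0,0]],
    [[0,0,0],[0,0,0]],
    [[0,0,0],[0,0,0]]
  ]
}}

```text
clock: 26.42
tcp_pos: [0.479, -0.039, 0.0125]
orientation: [-3.136, -0.193, 0.0]
contact_force: [-0.0, -0.6, -4.0]
grip_width: 0.0164
```

```bash
python3 - <<'E'
from h import *
go([.4728,-.0401,.0115],7.0,10)
E
```

```text
t 26.43 tcp [ 0.479  -0.039   0.0125] yaw 7.05 tilt 0.0 F [-0.  -0.6 -4. ] w 0.0164
 shift now (tool): [-0.0063  0.0003  0.001 ] per row/10 [-6.3e-04  3.0e-05  1.0e-04]
 turn units 0.01 -> then shift [-0.0063  0.0003  0.001 ]
```

No contact yet (gap under 1 mm); continue.

{"name": "send_rows", "arguments": {
  "series": [
    [[0.0005,0,0],[0,0,0]],
    [[0.0005,0,0],[0,0,0]],
    [[0.0005,0,0],[0,0,0]],
    [[0,0,0],[0,0,0]],
    [[0,0,0],[0,0,0]]
  ]
}}

```text
clock: 27.05
tcp_pos: [0.4799, -0.0388, 0.0124]
orientation: [-3.135, -0.193, 0.002]
contact_force: [-2.4, -0.5, -2.4]
grip_width: 0.0164
```

{"name": "send_rows", "arguments": {
  "series": [
    [[0.0005,0,0],[0,0,0]],
    [[0.0005,0,0],[0,0,0]],
    [[0,0,0.0004],[0,0,0]],
    [[0,0,0],[0,0,0]],
    [[0,0,0],[0,0,0]]
  ]
}}

```text
clock: 27.68
tcp_pos: [0.48, -0.0388, 0.0118]
orientation: [-3.135, -0.193, 0.004]
contact_force: [-5.9, -1.2, -0.3]
grip_width: 0.0164
```

```bash
python3 - <<'E'
from h import *
go([.4728,-.0401,.0115],7.0,10)
grab('wrist','w11')
o=r.get_obs(); print(o['tcp_pos'])
E
python3 m3.py w11 "[.4799,-.0388,.012]" 7.04
```

```text
t 27.68 tcp [ 0.48   -0.0388  0.0118] yaw 7.04 tilt 0.16 F [-5.9 -1.2 -0.3] w 0.0164
 shift now (tool): [-0.0073  0.0004  0.0003] per row/10 [-7.3e-04  4.0e-05  3.0e-05]
 turn units 0.008 -> then shift [-0.0073  0.0004  0.0003]
[ 0.47997442 -0.03883209  0.01180018]
mark x,y in stock dirs ((23.143413543701172, 56.52332305908203), (29.56541633605957, 0.006921847350895405), 0.026635630056262016) [ 8.36070608 56.51816316] [37.9261208  56.53365716]
edge x at y=-4:  9.619656817100447  slope deg -0.830718822593425 (edge yaw 7.870718822593425 ) n 49
```

{"name": "send_rows", "arguments": {
  "series": [
    [[0,0,0],[0,0,0]],
    [[0,0,0],[0,0,0]],
    [[0,0,0],[0,0,0]],
    [[0,0,0],[0,0,0]],
    [[0,0,0],[0,0,0]]
  ],
  "fingers": 110
}}

```text
clock: 28.35
tcp_pos: [0.4817, -0.0387, 0.0122]
orientation: [-3.136, -0.193, -0.001]
contact_force: [0.3, 0.5, 0.4]
grip_width: 0.0485
```

{"name": "send_rows", "arguments": {
  "series": [
    [[0,0,-0.008],[0,0,0]],
    [[0,0,-0.025],[0,0,0]],
    [[0,0,-0.04],[0,0,0]],
    [[0,0,-0.04],[0,0,0]],
    [[0,0,-0.03],[0,0,0]],
    [[0,0,-0.02],[0,0,0]],
    [[0,0,0],[0,0,0]],
    [[0,0,0],[0,0,0]]
  ]
}}

```text
clock: 29.35
tcp_pos: [0.481, -0.0385, 0.1746]
orientation: [-3.135, -0.193, 0.001]
contact_force: [-0.4, 0.6, -0.2]
grip_width: 0.0483
```

```bash
python3 - <<'E'
from h import *
go([.4728,-.0401,.0115],7.0,10)
f=grab('wrist','w12')
cv2.imwrite('pics/c12.png',cv2.resize(f['frame'][80:260,190:400,::-1],None,fx=3.6,fy=3.3,interpolation=2))
E
```

```text
t 29.35 tcp [ 0.481  -0.0385  0.1746] yaw 7.06 tilt 0.04 F [-0.4  0.6 -0.2] w 0.0483
 shift now (tool): [-0.0083  0.0006  0.1631] per row/10 [-8.300e-04  6.000e-05  1.631e-02]
 turn units 0.012 -> then shift [-0.0083  0.0006  0.1631]
```

View pics/w12.png

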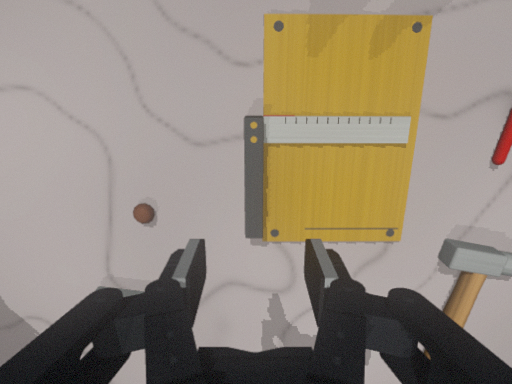

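View pics/c12.png

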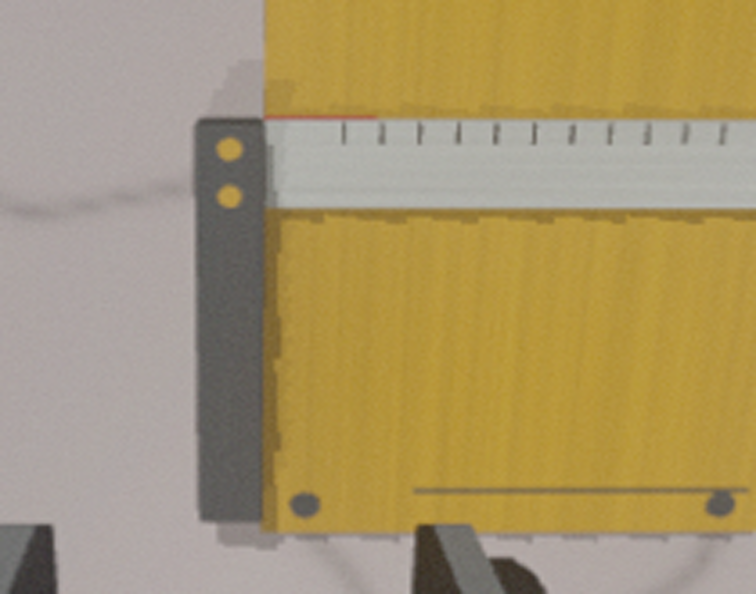

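```bash
python3 - <<'E'
from h import *
f=load('w12'); im=f['frame']; hsv=cv2.cvtColor(im[:,:,::-1].copy(),cv2.COLOR_BGR2HSV)
pl=cv2.inRange(hsv,(15,120,60),(32,255,255))
pts=[(250+np.where(pl[v,250:])[0][0]-.5,v) for v in list(range(22,112,3))]
E=ray(f,pts,.006)[:,:2]; a=np.polyfit(E[:,1],E[:,0],1); print('edge yaw',-np.degrees(np.arctan(a[0])),np.std(E[:,0]-np.polyval(a,E[:,1])))
g=cv2.cvtColor(im,cv2.COLOR_RGB2GRAY).astype(float)
L=[];
for v in range(122,232,3):
    d=np.diff(g[v,235:255]); i=np.argmin(d); L.append((235+i+.5,v))
S=ray(f,L,.024)[:,:2]; b=np.polyfit(S[:,1],S[:,0],1); print('stock -x face yaw',-np.degrees(np.arctan(b[0])),np.std(S[:,0]-np.polyval(b,S[:,1])))
y=S[:,1].mean(); th=np.radians(7.0); print('dist -x face to edge at middle mm',(np.polyval(a,y)-np.polyval(b,y))*np.cos(th)*1000)
# blade outer edge
cols=range(275,400,4); B=[]
for u in cols:
    d=np.diff(g[105:125,u].astype(float)); B.append((u,105+np.argmax(d)+.5))
B=ray(f,B,.011)[:,:2]; c=np.polyfit(B[:,0],B[:,1],1); print('blade yaw',np.degrees(np.arctan(c[0])),np.std(B[:,1]-np.polyval(c,B[:,0])))
rm=cv2.inRange(hsv,(0,120,60),(12,255,255));rm[125:]=0;rm[:100]=0;rm[:,:262]=0;rm[:,310:]=0
q=np.argwhere(rm)[:,::-1]; Q=ray(f,q,.006)[:,:2]; print('visible red',len(q),Q.mean(0) if len(q) else '', 'blade line minus red y',((np.polyval(c,Q[:,0])-Q[:,1])*1000).round(1).mean() if len(q) else '')
grab('top','t12');grab('side','s12')
t=load('t12');s=load('s12')
cv2.imwrite('pics/ts12.png',np.hstack([cv2.resize(t['frame'][140:300,60:300,::-1],(400,267)),cv2.resize(s['frame'][120:290,100:350,::-1],(392,267))]))
E
```

```text
edge yaw 7.425637143405133 1.3727160208210617e-06
stock -x face yaw 7.003100180618225 0.000301408675965347
dist -x face to edge at middle mm 19.161033690105683
blade yaw 6.485050072156076 0.002598550573212752
visible red 30 [0.49599918 0.02047819] blade line minus red y -1.1699999999999997
```

View pics/ts12.png

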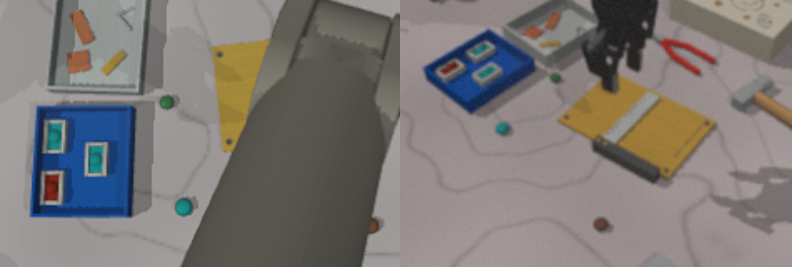

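{"name": "send_rows", "arguments": {
  "series": [
    [[0,0,0.02],[0,0,0]],
    [[0,0,0.035],[0,0,0]],
    [[0,0,0.035],[0,0,0]],
    [[0,0,0.02],[0,0,0]],
    [[0,0,0.01],[0,0,0]],
    [[0,0,0],[0,0,0]],
    [[0,0,0],[0,0,0]]
  ]
}}

```text
clock: 30.38
tcp_pos: [0.482, -0.0388, 0.0557]
orientation: [-3.136, -0.193, -0.002]
contact_force: [-0.3, -0.3, 0.7]
grip_width: 0.0485
```

```bash
cat > m4.py <<'E'
from h import *
import sys
go([.4817,-.0387,.0125],7.05,10)
fn=sys.argv[1]; f=grab('wrist',fn)
cv2.imwrite('pics/'+fn+'c.png',cv2.resize(f['frame'][60:360,200:330,::-1],None,fx=2.6,fy=2,interpolation=2))
E
python3 m4.py w13
```

```text
t 30.38 tcp [ 0.482  -0.0388  0.0557] yaw 7.04 tilt 0.06 F [-0.3 -0.3  0.7] w 0.0485
 shift now (tool): [-0.0004 -0.0002  0.0432] per row/10 [-4.00e-05 -2.00e-05  4.32e-03]
 turn units -0.002 -> then shift [-0.0004 -0.0002  0.0432]
```

View pics/w13.png

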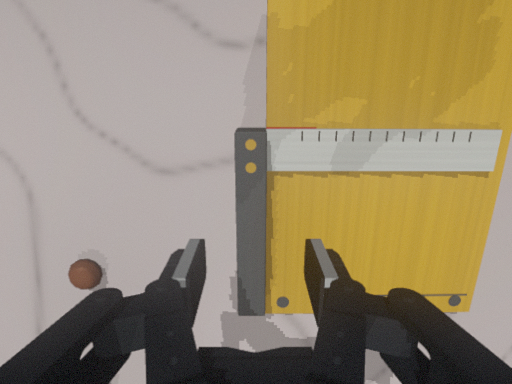

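```bash
cat > m5.py <<'E'
from h import *
import sys
f=load(sys.argv[1]); im=f['frame']; hsv=cv2.cvtColor(im[:,:,::-1].copy(),cv2.COLOR_BGR2HSV)
g=cv2.GaussianBlur(cv2.cvtColor(im,cv2.COLOR_RGB2GRAY),(3,3),0).astype(float); bl=cv2.GaussianBlur(hsv[:,:,1],(3,3),0).astype(float)
th=np.radians(7.04); ex=np.array([np.cos(th),np.sin(th)]);ey=np.array([-ex[1],ex[0]]); o=np.array([.472,-.0427])
def sub(a,x0,lvl,rise):
    for i in range(len(a)-1):
        if (rise and a[i]<lvl<=a[i+1]) or (not rise and a[i]>lvl>=a[i+1]): return x0+i+(lvl-a[i])/(a[i+1]-a[i])
def fit(p,z,n):
    p=[q for q in p if q[0] is not None]; P=ray(f,p,z)[:,:2]-o; u=P@ex*1000; v=P@ey*1000
    a=np.polyfit(v,u,1); k=abs(u-np.polyval(a,v))<1; a=np.polyfit(v[k],u[k],1)
    print(n,'x(at v=0)',a[1].round(2),'rel yaw deg',-np.degrees(np.arctan(a[0])).round(2),'res',np.std(u[k]-np.polyval(a,v[k])).round(2),k.sum()); return a
r1,r2,e1,e2=map(int,sys.argv[2:6])
A=fit([(sub(g[v,222:],222,120 if False else (g[v,225]+g[v,250])/2,False),v) for v in range(r1,r2,2)],.024,'stock -x top')
B=fit([(sub(bl[v,248:],248,(bl[v,250]+bl[v,285])/2,True),v) for v in range(e1,e2,2)],.006,'plate edge above')
C=fit([(sub(bl[v,248:],248,(bl[v,250]+bl[v,285])/2,True),v) for v in range(180,230,2)],.024,'stock +x top (as z24)')
print('width -x top to plate edge',(B[1]-A[1]).round(2),'stock top width',(C[1]-A[1]).round(2))
E
python3 m5.py w13 180 230 5 120
```

```text
stock -x top x(at v=0) -1.4 rel yaw deg -0.06 res 0.06 25
plate edge above x(at v=0) 16.58 rel yaw deg 0.03 res 0.03 58
stock +x top (as z24) x(at v=0) 16.22 rel yaw deg -0.12 res 0.04 25
width -x top to plate edge 17.99 stock top width 17.62
```

The close view gives 17.99 mm from the stock's −x face to the plate edge (stock 18 mm wide) and a parallelism of about 0.1°, so it is flush. A sliver of the tick shows along the blade's outer edge. Retreat and hand in.

{"name": "send_rows", "arguments": {
  "series": [
    [[0,0,-0.01],[0,0,0]],
    [[0,0,-0.03],[0,0,0]],
    [[0,0,-0.04],[0,0,0]],
    [[0,0,-0.03],[0,0,0]],
    [[0,0,-0.01],[0,0,0]],
    [[0,0,0],[0,0,0]],
    [[0,0,0],[0,0,0]],
    [[0,0,0],[0,0,0]]
  ]
}}

```text
clock: 31.42
tcp_pos: [0.4809, -0.0388, 0.1742]
orientation: [3.135, 0.193, -0.003]
contact_force: [0.3, -0.4, 0.4]
grip_width: 0.0484
```

```bash
python3 - <<'E'
from h import *
go([.48,-.04,.17],7,1)
r.hand_in(); print('handed in')
E
```

```text
t 31.43 tcp [ 0.4809 -0.0388  0.1742] yaw 7.04 tilt 0.11 F [ 0.3 -0.4  0.4] w 0.0484
 shift now (tool): [-0.001   0.0011  0.0042] per row/1 [-0.00101  0.00111  0.00423]
 turn units 0.007 -> then shift [-0.001   0.0011  0.0042]
the job is handed in; nothing more can be done
handed in
```

The pendant lies stone up in the blue tray, and the square is flush against the marked edge with its blade's outer edge on the mark. I released both, cleared the arm and handed in at 31.4 s of the 62 s; the hand-in reports no verdict.

- **Pendant:** I lowered it to the tray floor and released it there. Later wrist, top and side views show it flat on the free part of the floor.
- **Square, final close wrist view:**
  - The stock's far face measured 17.99 mm from the plate edge; the stock is 18 mm wide, so it is flush.
  - The stock was parallel to the edge within about 0.1°.
  - A thin sliver of the red tick shows along the blade's outer edge, roughly 1 mm off, against the 4 mm allowed.
- **Disagreement:** an earlier, coarser view from higher up gave 19.2 mm for that distance and about 0.4° between stock and edge. I trusted the closer view, since the higher one resolves only about 1 mm per pixel.
- **Stuck push:** my first push stuck on bench friction, with 18 N sideways and 26 N upwards at the wrist. I eased up 1 mm and pushed gently to 6 N contact before letting go.
- **Bystanders:** no view showed a stone or tool moved, but I did not measure them individually.

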